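# Flash-test a wound coil: load the guarded tester and hold the dead-man paddle half way

### The job

Test the tall coil in the insulation tester: tip the clear guard forward by its handle, set the coil upright over the brass core post, fully down on its white seat, let go of it and tip the guard back up until it is fully closed. Then press the dead-man paddle on the console half way down and finish while still holding it there: the test runs only between released and fully pressed, pressing right down trips it and spoils the test, and the paddle must not be pressed while the guard is open. Leave the short coil and the wire spool where they stand.

Things in the scene. Friction and masses are not known exactly. Their poses are not given: they have to be found in the camera images.
- tester: Insulation tester, fixed: base plate, grey test chamber and, joined to its left, a console. Origin on the bench under the core post; x to the back, y left to the console, z up; yaw up to 0.2 rad either way. Chamber inside: 144 mm wide (y -72..72), 120 deep (x -62..58), walls 4 mm thick and 80 high, floor at z 11; the guard shuts its front and top. Console: x -57..81, y 80..190, top at z 100.
- core_seat (a point): Centre of the white ceramic seat's flat top (34 mm across), 22 mm above the bench in the middle of the chamber; the coil's underside rests here. The brass core post rises from it: 15 mm in diameter, 32 mm tall, tapered to 7 mm over the last 5 mm.
- core_tip (a point): Top of the core post, on its axis, 54 mm above the bench.
- guard (a joint): Clear tip-forward guard: front panel 72 mm tall and top panel 125 mm deep in one piece, 152 mm wide, hinged along the chamber's lower front edge. 0 = closed, 1.45 rad = tipped fully forward, towards the robot. 0.4 kg; below about 0.6 rad its weight shuts it, above that opens it; a damper (0.18 N m s/rad) lets it down softly. Moving it takes 1 to 4 N at the handle.
- guard_handle (a point): Middle of the guard's handle: steel bar 10 mm in diameter, 96 mm long, along the tester's y, on two legs at its ends, its centre 33 mm off the top panel. Closed: at tester x = +35 mm, 118 mm above the bench. Fully forward: x = -156 mm, 121 mm above the bench, bar in front of the now upright panel. It moves on an arc of 144 mm radius about guard_hinge, at most 156 mm above the bench.
- guard_hinge (a point): Middle of the guard's hinge line, at tester x = -62 mm, 12 mm above the bench; the line runs along the tester's y axis.
- paddle (a joint): Dead-man paddle on the console: a steel flap hinged at its back, sprung up at the front (leans up 0.33 rad). 0 = released, 0.30 rad = right down, half way = 0.15; the test runs from 0.09 to 0.21 rad. At the pad it takes about 3.5 N to start moving, 9 N half way, 15 N right down; it springs back when let go.
- paddle_pad (a point): Centre of the top face of the paddle's rubber pad (34 x 34 mm, at the front end of the 78 x 38 mm paddle), 57 mm from the paddle's hinge line, which runs along the tester's y. Released: at tester x = -5, y = 135 mm, 133 mm above the bench; half way: 8 mm lower; right down: 16 mm lower. Free above.
- coil_tall: The coil to test: loose, upright, copper winding (39 mm across) on a black bobbin with two 4 mm flanges 46 mm across; 44 mm tall, two solder tags stand 7 mm above the top flange near its rim; an open 18 mm bore along its axis; about 0.14 kg. Origin: centre of its underside, z along the bore. Stands on the bench left of or before the console, in one of three places.
- coil_short: Bystander: a coil of the same make and diameter, only 26 mm tall. Origin: centre of its underside.
- wire_spool: Bystander: a copper wire spool, 62 mm across its pale flanges, 56 mm tall, upright. Origin: centre of its underside.
There are look-alikes about, which are no part of the job. Leave any green or red look-alike of the coil_tall alone.

How it is judged:
By the outcome, as a careful person would: the job done as asked, in the order asked, and still so for the second after the job is handed in, while the arm keeps its last pose, push and grip.
It also fails if it takes over 72 s, if anything falls off the work surface, if the arm or the gripper's body presses on something with over 40 N, if the wrist force passes 120 N, or if a joint passes its speed limit or range.

### The arm

A 6-joint arm with a two-finger parallel gripper is mounted at the origin on a cart in front of the work surface, level with it; the furniture and walls round the work are solid. World frame = base frame: x ahead of the robot, y to its left, z up, the work surface at z = 0. Lengths are in m, angles in rad, forces in N, time in s.
With the tool pointing down it reaches from about 0.3 to 0.875 m from the base axis. Payload 6.4 kg.
Tool frame: the origin (TCP) lies midway between the tips of the shut fingers; the grasp point (between the pads) lies bot.hold_point_z behind it (bot.hold_point_z is the distance from the TCP to the grasp point, in m); z points along the fingers, y is the line along which they close (so a half turn about z gives the same grasp; the last joint's range is limited). The gripper opens to 88 mm and grips with 3 to 60 N. Pads are 18 mm wide; open, the fingers measure 123 mm over their backs; the gripper's body (75 mm by 187 mm) begins 45 mm behind the grasp point.
Start: joints at [-0.206, 0.181, 1.607, -0, 1.354, -0.206], TCP at [0.575, 0, 0.239] pointing down, gripper open.
Joint ranges: [-2.99, 2.99], [-0.89, 2.07], [0.3, 2.58], [-1.14, 4.28], [0, 2.63], [-3.12, 3.12]. Speed limits (rad/s): [2.57, 2.57, 3.01, 3.14, 3.14, 3.14].

### API

Orientations are given as a rotation vector (axis times angle).
In Python, from plant import bot, grab_frame, camera_model, spotter gives the robot as it stands.
- The arm moves only by the tool send_rows, never from a script. Its argument "deltas" is a list of rows, each a list of 7 numbers: the turn, a rotation vector about the tool's x, y, z scaled (see below), then the shift along the tool's x, y, z scaled (see below), then the closure in counts, from 0 (fully open) to 255 (shut). A call has 1 to 10 rows; each row shifts and turns the commanded pose from where the row before left it, along the tool's axes as they then stand; what a row does not reach is not made up. The controller multiplies each number of a shift by 15 cm and each number of a turn by 8 degrees. A row lasts 1/8 s, in which the tool goes at most 62.5 mm and 10.7 degrees, less where a joint would pass 70% of its speed; a pose out of reach is approached as far as the arm can. A call with a number of a shift or a turn outside -1 to 1 is refused whole. A call with a gripper value outside its range is refused whole. The fingers move at their own pace and stop on an object; "squeeze" is the grip in N (left out, the last holds). Time passes only in rows, so rows that do not move let the fingers close. It gives the time, the measured TCP pose, the force, the opening and the grip force at its end, in the units of the state.
- bot.read_state(): the state, without advancing time (a new reading comes with each control period).
- grab_frame(name): name is "scene" or "side" or "wrist"; returns (picture, depth): 400x640x3 uint8, red, green, blue; 400x640 float32, m along the optical axis (not along the pixel's ray), 0 where there is no reading.
- camera_model(name): a dict with "mtx" (3x3 intrinsics, pixels), "dist" ([k1, k2, p1, p2, k3] as OpenCV has them; the pictures are not rectified), "rvec" (rotation vector, rad) and "tvec" (3), from world to camera coordinates, as OpenCV has them. Camera axes: x right, y down, z forward; pixel columns grow to the right and rows downward; lengths in m; the calibration is good to about 2 mm. A picture is of the moment at which its call begins: read the wrist's pose just before it. camera_model takes no time and is no camera call; for the wrist camera it gives the pose at the moment of the call.
- bot.finish_job(): hands the job in; it is judged then, once.
Trained networks look in the newest picture that a camera, given by its name, has taken for a name from the list of things; names that differ only in an ending like _2 or _b are one class to them, and where a whole thing is asked for, a point or a joint stands for the part that bears it (a point fixed in the world has none). Each returns a list of dicts, best first, with "conf" (0 to 1); they miss things now and then, are a little off and sometimes report something else, mostly with a low value. They report only what shows in the picture. A call takes as long as a camera call. They do not tell look-alikes from the thing itself.
- spotter.trace(camera, name): "mask" (400x640 bool, what is visible of it) and "bbox" ([left, top, right, bottom] in pixels, round what is visible of it).
- spotter.mark_of(camera, name): "position" ([column, row] in pixels: a listed point, or the origin of a listed thing).
The state is a dict: "time_s": time; "joints": joint angles; "qvel": joint speeds; "tau": joint torques, N m; "eef_pos": TCP position; "tool_rot": TCP orientation; "contact_force": force on the tool from outside, world axes, zero at the start; "wrist_torque": the same for the moment, N m; "width": finger opening in m; "gripper_force": force on a finger pad.
Only numpy, scipy, OpenCV 4.12 (cv2) and the standard library are available. Lean on these libraries where they do the work, as an engineer would, in place of code of your own. Each camera call takes 0.05 s, during which the arm holds its last target. There are 200 camera calls.

## Working session

There is one attempt and no reset: what is moved stays moved. The work goes in short steps, Python scripts to look and compute and a tool call to move; the robot and the scene stay as the last step left them, time stands still between calls to the robot, and variables do not carry over. Pictures are saved under pics/ and viewed, at most 10 in all, crops included, and the job is handed in when it is done.

Besides the shell and the picture viewer there is one more tool, called as name([rows], argument=value, ...), one row to a line, values as JSON. send_rows: Moves the arm, as the interface text tells. Shifts and turns lie within -1 to 1; 1 stands for 15 cm of shift or 8 degrees of turn. Its arguments: {"type":"object","properties":{"deltas":{"type":"array"},"squeeze":{"type":"number"}},"required":["deltas"]}

```bash
ls; mkdir -p pics
cat > h.py <<'E'
import numpy as np, cv2
from plant import bot, grab_frame, camera_model, spotter
from scipy.spatial.transform import Rotation as R
def w2c(cm):
    return cv2.Rodrigues(np.array(cm["rvec"],float))[0], np.array(cm["tvec"],float).ravel()
def ray(cm,px):
    Rm,t=w2c(cm)
    n=cv2.undistortPoints(np.array([[px]],float),np.array(cm["mtx"],float),np.array(cm["dist"],float)).ravel()
    return -Rm.T@t, Rm.T@np.array([n[0],n[1],1.])
def at_z(cm,px,z):
    o,d=ray(cm,px); return o+d*(z-o[2])/d[2]
def at_d(cm,px,dep):
    o,d=ray(cm,px); return o+d*dep
def proj(cm,P):
    return cv2.projectPoints(np.array(P,float).reshape(-1,1,3),np.array(cm["rvec"],float),np.array(cm["tvec"],float),np.array(cm["mtx"],float),np.array(cm["dist"],float))[0].reshape(-1,2)
def save(n,im): cv2.imwrite("pics/"+n,cv2.cvtColor(im,cv2.COLOR_RGB2BGR))
E
python3 - <<'E'
from h import *
np.set_printoptions(precision=4,suppress=True)
print(bot.hold_point_z, {k:np.round(v,3) for k,v in bot.read_state().items()})
ims=[]
for c in("scene","side"):
    im,d=grab_frame(c); cm=camera_model(c); ims.append(im)
    for n in("core_tip","core_seat","guard_handle","guard_hinge","paddle_pad","coil_tall","coil_short","wire_spool"):
        for r in spotter.mark_of(c,n)[:4]:
            p=r["position"]; z=dict(core_tip=.054,core_seat=.022,guard_handle=.118,guard_hinge=.012,paddle_pad=.133).get(n,0)
            print(c,n,round(r["conf"],2),np.round(p,0),at_z(cm,p,z))
    save(c+"0.png",im)
E
```

```text
pics
0.0187 {'time_s': np.float64(0.0), 'joints': array([-0.206,  0.182,  1.608,  0.   ,  1.354, -0.206]), 'qvel': array([-0.   , -0.001,  0.   , -0.001,  0.001,  0.   ]), 'tau': array([ -0.001, -43.387, -34.185,   0.07 ,   0.039,  -0.   ]), 'eef_pos': array([0.574, 0.   , 0.238]), 'tool_rot': array([-2.22 , -2.22 ,  0.001]), 'contact_force': array([ 0.313,  0.118, -0.618]), 'wrist_torque': array([ 0.014,  0.002, -0.04 ]), 'gripper_force': np.float64(0.0), 'width': np.float64(0.088)}
scene guard_handle 0.47 [368. 153.] [ 0.6529 -0.1023  0.118 ]
scene paddle_pad 0.46 [340. 167.] [0.5915 0.0263 0.133 ]
scene coil_tall 0.98 [259. 260.] [0.4911 0.3112 0.    ]
scene coil_tall 0.63 [248. 280.] [0.4338 0.3625 0.    ]
scene coil_tall 0.63 [258. 304.] [0.3474 0.374  0.    ]
scene coil_tall 0.41 [299. 264.] [0.4298 0.2342 0.    ]
scene coil_short 0.58 [224. 256.] [0.5482 0.3818 0.    ]
scene wire_spool 0.95 [304. 267.] [0.4142 0.2281 0.    ]
side core_tip 0.74 [302. 144.] [ 0.6195 -0.0998  0.054 ]
side guard_handle 0.76 [291. 120.] [ 0.6512 -0.104   0.118 ]
side guard_hinge 0.96 [327. 159.] [ 0.5512 -0.1109  0.012 ]
side guard_hinge 0.37 [289. 121.] [ 0.7231 -0.2675  0.012 ]
side paddle_pad 0.7 [294. 149.] [0.5858 0.0417 0.133 ]
side paddle_pad 0.38 [250. 307.] [0.4982 0.4631 0.133 ]
side coil_tall 0.95 [292. 280.] [0.4971 0.2944 0.    ]
side coil_tall 0.73 [354. 334.] [0.3489 0.374  0.    ]
side coil_tall 0.65 [319. 318.] [0.4185 0.3613 0.    ]
side coil_short 0.7 [249. 307.] [0.5501 0.3827 0.    ]
side wire_spool 0.65 [302. 143.] [ 0.6489 -0.1824  0.    ]
side wire_spool 0.63 [337. 263.] [0.4255 0.2229 0.    ]
```

View pics/scene0.png

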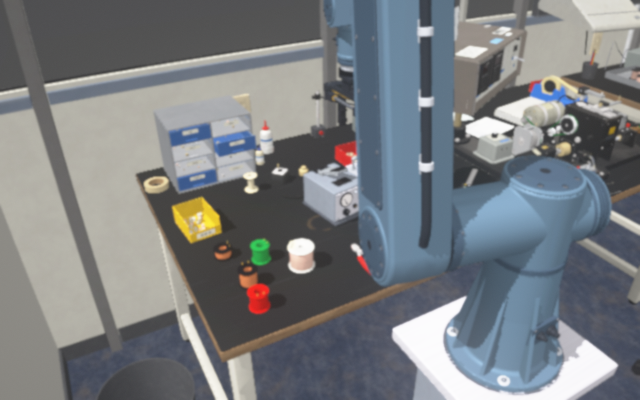

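View pics/side0.png

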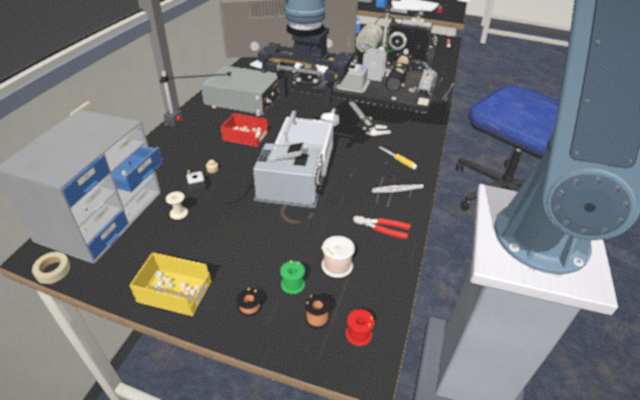

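Candidates in the side picture are green (292,280), red (360,328), copper tall (318,310) and copper short (249,300). I choose the copper one at (318,310), about (0.42, 0.36) in the world, because it is visibly taller than the one at (249,300). The green and red ones are look-alikes. The tester stands at about (300,155). Next I check the crop and the wrist view.

Run:
```python
from h import *
np.set_printoptions(precision=4,suppress=True)
a=cv2.imread("pics/side0.png")[230:370,200:400]
im,d=grab_frame("wrist"); cm=camera_model("wrist")
Rm,t=w2c(cm); print(-Rm.T@t, Rm)
for n in("core_tip","core_seat","guard_handle","guard_hinge","paddle_pad"):
    for r in spotter.mark_of("wrist",n)[:3]:
        p=r["position"]; z=dict(core_tip=.054,core_seat=.022,guard_handle=.118,guard_hinge=.012,paddle_pad=.133).get(n,0)
        print(n,round(r["conf"],2),np.round(p,0),at_z(cm,p,z), at_d(cm,p,d[min(399,int(p[1])),min(639,int(p[0]))]))
b=cv2.cvtColor(im,cv2.COLOR_RGB2BGR)
a=cv2.resize(a,(286,200),interpolation=2); b=cv2.resize(b,None,fx=.8,fy=.8)
c=np.zeros((320,800,3),np.uint8); c[:200,:286]=a; c[:,288:]=b; cv2.imwrite("pics/a1.png",c)
```

```text
[0.5749 0.0712 0.3858] [[ 1.      0.0009  0.0009]
 [ 0.0006 -0.9609  0.2767]
 [ 0.0011 -0.2767 -0.9609]]
core_tip 0.92 [353. 255.] [ 0.6168 -0.1002  0.054 ] [ 0.6127 -0.0835  0.0864]
core_seat 0.23 [349. 235.] [ 0.6148 -0.0865  0.022 ] [ 0.6077 -0.0583  0.0869]
guard_handle 0.61 [394. 277.] [ 0.6538 -0.0928  0.118 ] [ 0.6524 -0.0897  0.123 ]
paddle_pad 0.58 [336. 160.] [0.5886 0.0338 0.133 ] [0.5885 0.0343 0.136 ]
```

View pics/a1.png

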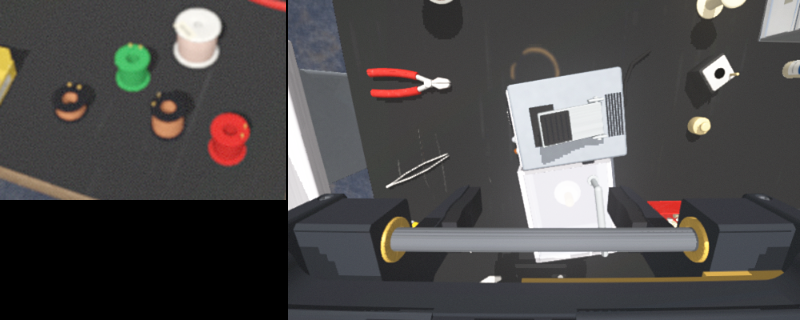

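The crop confirms it: the copper tall coil shows at (168,115) and the short one at (70,100), with green and red look-alikes beside them. The wrist view shows the tester with its handle bar at about (600,215). I refine the tester's yaw from the depth of the console top.

Run:
```python
from h import *
np.set_printoptions(precision=4,suppress=True)
im,d=grab_frame("wrist"); cm=camera_model("wrist")
v,u=np.mgrid[0:400,0:640]; uv=np.c_[u.ravel(),v.ravel()].astype(float)
n=cv2.undistortPoints(uv.reshape(-1,1,2),cm["mtx"],np.array(cm["dist"],float)).reshape(-1,2)
Rm,t=w2c(cm); P=(np.c_[n,np.ones(len(n))]*d.reshape(-1,1)-t)@Rm
def box(lo,hi,xr,yr):
    m=(d.ravel()>0)&(P[:,2]>lo)&(P[:,2]<hi)&(P[:,0]>xr[0])&(P[:,0]<xr[1])&(P[:,1]>yr[0])&(P[:,1]<yr[1])
    return P[m]
q=box(.094,.107,(.45,.75),(-.1,.2)); 
(c,s,a)=cv2.minAreaRect(q[:,:2].astype(np.float32)); print("console",len(q),c,s,a,np.median(q[:,2]))
a=np.deg2rad(a); a=(a+np.pi/4)%(np.pi/2)-np.pi/4
Rz=R.from_euler('z',a).as_matrix()[:2,:2]
print("yaw",a,"O",np.array(c)-Rz@[.012,.135])
h=box(.112,.13,(.55,.75),(-.2,-.02)); print("handle",len(h),h.mean(0), cv2.fitLine(h[:,:2].astype(np.float32),cv2.DIST_HUBER,0,.01,.01).ravel(),np.percentile(h,[2,98],axis=0))
O=np.array(c)-Rz@[.012,.135]
for k,p in dict(handle=[.035,0],open=[-.156,0],pad=[-.005,.135],hinge=[-.062,0]).items(): print(k,O+Rz@p)
```

```text
console 11878 (0.6078704595565796, 0.020767897367477417) (0.13983045518398285, 0.14228908717632294) 9.308731079101562 0.10113176316672753
yaw 0.16246800651304705 O [ 0.6179 -0.1144]
handle 554 [ 0.6467 -0.073   0.1228] [ 0.1555 -0.9878  0.6471 -0.0775] [[ 0.6389 -0.1405  0.1176]
 [ 0.6586 -0.0419  0.1252]]
handle [ 0.6524 -0.1087]
open [ 0.4639 -0.1396]
pad [0.5911 0.018 ]
hinge [ 0.5567 -0.1244]
```

send_rows([
  [0,0,-0.573,0,0,0,0],
  [0,0,-0.573,0,0,0,0],
  [0,0,0,-0.35,0.2,0,0],
  [0,0,0,-0.347,0.206,0,0],
  [0,0,0,0,0,0.25,0],
  [0,0,0,0,0,0.25,0],
  [0,0,0,0,0,0.2,0],
  [0,0,0,0,0,0.187,0],
  [0,0,0,0,0,0,0],
], squeeze=5)

```text
time_s: 2.38
eef_pos: [0.6498, -0.0929, 0.1028]
tool_rot: [-2.034, -2.388, 0.003]
contact_force: [-0.1, 1.7, -0.4]
width: 0.0885
gripper_force: 0.0
```

send_rows([
  [0,0,0,0,0,0,150],
  [0,0,0,0,0,0,150],
  [0,0,0,0,0,0,160],
  [0,0,0,0,0,0,160],
])

```text
time_s: 2.88
eef_pos: [0.6521, -0.0936, 0.1064]
tool_rot: [2.036, 2.391, 0.001]
contact_force: [0.5, 1.0, -0.4]
width: 0.0501
gripper_force: 0.0
```

send_rows([
  [0,0,0,0,0,0,160],
  [0,0,0,0,0,0,160],
  [0,0,0,0,0,0,160],
])

```text
time_s: 3.25
eef_pos: [0.6517, -0.0935, 0.1056]
tool_rot: [-2.037, -2.392, 0.0]
contact_force: [-0.2, -0.8, -0.5]
width: 0.0329
gripper_force: 0.0
```

Run:
```python
from h import *
im,d=grab_frame("wrist"); save("w2.png",im)
```

```text
(no output)
```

View pics/w2.png

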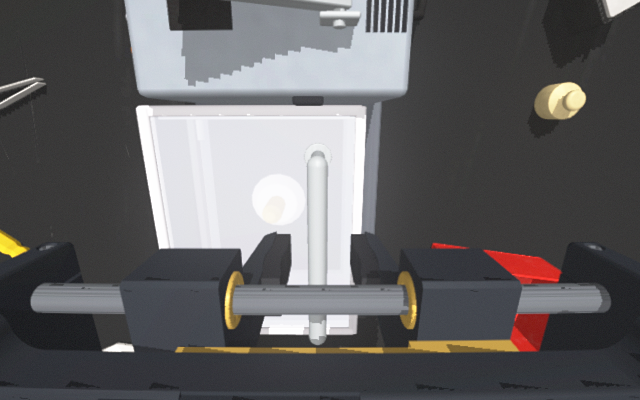

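The picture shows the bar (column 317) centred between the fingers (290 to 350) and vertical, so the yaw is right. I drag the guard forward.

send_rows([
  [0,0,0,0,-0.077,0,160],
  [0,0,0,0,-0.167,-0.123,160],
  [0,0,0,0,-0.153,-0.07,160],
  [0,0,0,0,-0.16,-0.043,160],
  [0,0,0,0,-0.167,-0.017,160],
  [0,0,0,0,-0.167,0.017,160],
  [0,0,0,0,-0.16,0.043,160],
  [0,0,0,0,-0.153,0.07,160],
  [0,0,0,0,-0.06,0.05,160],
  [0,0,0,0,0,0,160],
])

```text
time_s: 4.55
eef_pos: [0.4639, -0.1236, 0.1162]
tool_rot: [-2.037, -2.39, 0.0]
contact_force: [0.2, 0.5, 0.1]
width: 0.0328
gripper_force: 0.0
```

send_rows([
  [0,0,0,0,0,0,130],
  [0,0,0,0,0,0,100],
  [0,0,0,0,0,-0.2,0],
  [0,0,0,0,0,-0.35,0],
  [0,0,0,0,0,-0.35,0],
  [0,0,0,0,0,0,0],
])

```text
time_s: 5.3
eef_pos: [0.4679, -0.1249, 0.2569]
tool_rot: [2.029, 2.385, 0.004]
contact_force: [-0.3, -0.3, -1.0]
width: 0.0879
gripper_force: 0.0
```

Run:
```python
from h import *
np.set_printoptions(precision=4,suppress=True)
for c in("wrist","scene","side"):
    im,d=grab_frame(c); cm=camera_model(c)
    if c=="wrist": save("w3.png",im)
    for n,z in dict(core_tip=.054,core_seat=.022,guard_handle=.121,paddle_pad=.133,coil_tall=0).items():
        for r in spotter.mark_of(c,n)[:4]:
            p=r["position"]; print(c,n,round(r["conf"],2),np.round(p,0),at_z(cm,p,z))
```

```text
wrist core_tip 0.93 [438. 175.] [ 0.6106 -0.1004  0.054 ]
wrist core_seat 0.82 [430. 167.] [ 0.6115 -0.0957  0.022 ]
wrist guard_handle 0.7 [314. 185.] [ 0.46   -0.1217  0.121 ]
wrist paddle_pad 0.82 [488.  36.] [0.5854 0.0338 0.133 ]
scene paddle_pad 0.44 [338. 168.] [0.5898 0.0349 0.133 ]
scene coil_tall 0.9 [260. 259.] [0.4927 0.3069 0.    ]
scene coil_tall 0.85 [250. 284.] [0.4169 0.3645 0.    ]
scene coil_tall 0.69 [261. 306.] [0.3381 0.3701 0.    ]
side core_tip 0.56 [301. 144.] [ 0.6195 -0.0972  0.054 ]
side core_seat 0.87 [302. 151.] [ 0.6227 -0.1103  0.022 ]
side guard_handle 0.73 [362. 125.] [ 0.4707 -0.1373  0.121 ]
side paddle_pad 0.76 [295. 146.] [0.5883 0.0273 0.133 ]
side coil_tall 0.93 [317. 318.] [0.4223 0.3621 0.    ]
side coil_tall 0.89 [294. 282.] [0.4918 0.2976 0.    ]
side coil_tall 0.63 [355. 334.] [0.3462 0.3727 0.    ]
```

View pics/w3.png

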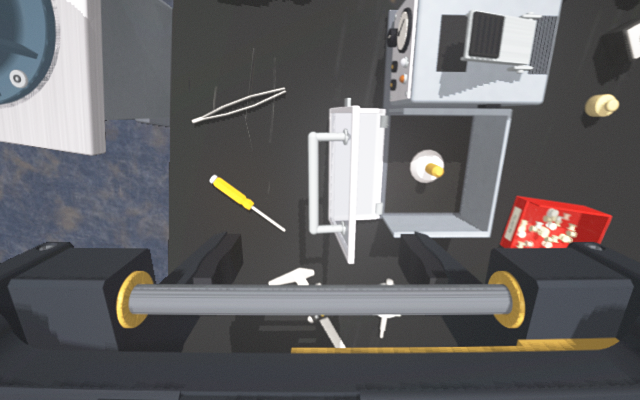

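The picture shows the guard fully forward with its bar at column 314, and the post free at (437,170). Next I go near the coil for a closer look.

send_rows([
  [0,0,0,0.367,0.054,0,0],
  [0,0,0,0.367,0.054,0,0],
  [0,0,0,0.367,0.054,0,0],
  [0,0,0,0.367,0.054,0,0],
  [0,0,0,0.367,0.054,0,0],
  [0,0,0,0.367,0.054,0,0],
  [0,0,0,0.367,0.054,0,0],
  [0,0,0,0.367,0.054,0,0],
])

```text
time_s: 7.2
eef_pos: [0.4582, 0.3233, 0.2518]
tool_rot: [2.036, 2.392, 0.001]
contact_force: [0.2, -0.3, -0.1]
width: 0.0883
gripper_force: 0.0
```

send_rows([
  [0,0,-0.9,0,0,0.067,0],
  [0,0,-0.9,0,0,0.067,0],
  [0,0,-0.9,0,0,0.067,0],
  [0,0,-0.9,0,0,0.067,0],
  [0,0,-0.9,0,0,0.067,0],
  [0,0,0,0,0,0,0],
  [0,0,0,0,0,0,0],
  [0,0,0,0,0,0,0],
])

```text
time_s: 8.2
eef_pos: [0.4587, 0.3215, 0.202]
tool_rot: [1.2, 2.903, 0.001]
contact_force: [1.2, -0.7, -0.1]
width: 0.0879
gripper_force: 0.0
```

Run:
```python
from h import *
np.set_printoptions(precision=4,suppress=True)
c="wrist"; im,d=grab_frame(c); cm=camera_model(c); save("w4.png",im)
for r in spotter.mark_of(c,"coil_tall")[:4]:
    p=r["position"]; print(round(r["conf"],2),np.round(p,0),at_z(cm,p,0))
v,u=np.mgrid[0:400,0:640]
Rm,t=w2c(cm)
for r in spotter.trace(c,"coil_tall")[:4]:
    m=r["mask"]&(d>0); uv=np.c_[u[m],v[m]].astype(float)
    n=cv2.undistortPoints(uv.reshape(-1,1,2),cm["mtx"],np.array(cm["dist"],float)).reshape(-1,2)
    P=(np.c_[n,np.ones(len(n))]*d[m].reshape(-1,1)-t)@Rm
    q=P[(P[:,2]>.038)&(P[:,2]<.048)]
    if len(q)<30: print(r["bbox"],P.mean(0),P[:,2].max());continue
    print(np.round(r["conf"],2),r["bbox"],im[m].mean(0),len(q),cv2.minEnclosingCircle(q[:,:2].astype(np.float32)),np.percentile(P[:,2],99))
s=bot.read_state(); print(s["eef_pos"],R.from_rotvec(s["tool_rot"]).as_matrix())
```

```text
0.77 [326. 126.] [0.4213 0.3681 0.    ]
0.67 [327. 203.] [0.4899 0.3026 0.    ]
0.62 [279.  71.] [0.3416 0.3727 0.    ]
0.6 [305.1, 104.2, 345.7, 157.6] [95.7205 86.3516 86.5555] 1286 ((0.4225083887577057, 0.3641698658466339), 0.02305355854332447) 0.04852314236768571
0.6 [312.5, 186.0, 353.0, 233.8] [ 92.4237 242.3362 140.2301] 1024 ((0.4928763508796692, 0.3056477904319763), 0.02287346124649048) 0.0485215839110757
0.57 [248.0, 41.9, 298.4, 94.1] [247.8084  75.7278  67.4663] 1529 ((0.34121859073638916, 0.37205544114112854), 0.023029325529932976) 0.04873453549832264
[0.4586 0.3215 0.2018] [[-0.7087  0.7055  0.0006]
 [ 0.7055  0.7087  0.0003]
 [-0.0002  0.0006 -1.    ]]
```

View pics/w4.png

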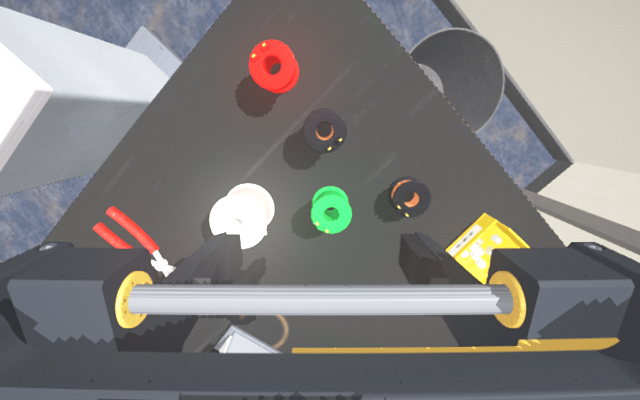

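The picture shows the tall copper coil at (325,130), with red at (273,67), green at (331,210) and the short coil at (410,197). The fingers will clear all of them. I grasp.

send_rows([
  [0,0,0,0.186,0.016,0,0],
  [0,0,0,0.185,0.016,0,0],
  [0,0,0,0,0,0.33,0],
  [0,0,0,0,0,0.33,0],
  [0,0,0,0,0,0.33,0],
  [0,0,0,0,0,0.2,0],
  [0,0,0,0,0,0.103,0],
  [0,0,0,0,0,0,0],
  [0,0,0,0,0,0,60],
], squeeze=15)

```text
time_s: 9.48
eef_pos: [0.4235, 0.3647, 0.0089]
tool_rot: [1.197, 2.903, 0.003]
contact_force: [-0.3, 0.1, 0.8]
width: 0.0803
gripper_force: 0.0
```

send_rows([
  [0,0,0,0,0,0,150],
  [0,0,0,0,0,0,150],
  [0,0,0,0,0,0,150],
  [0,0,0,0,0,0,150],
  [0,0,0,0,0,0,150],
  [0,0,0,0,0,0,150],
])

```text
time_s: 10.22
eef_pos: [0.4224, 0.364, 0.0075]
tool_rot: [1.198, 2.904, 0.0]
contact_force: [-0.0, -1.0, 1.2]
width: 0.0423
gripper_force: 15.3
```

send_rows([
  [0,0,0,0,0,-0.1,150],
  [0,0,0,0,0,-0.3,150],
  [0,0,0,0,0,-0.37,150],
  [0,0,0,0,0,-0.37,150],
  [0,0,0.9,0,0,-0.36,150],
  [0,0,0.9,0,0,0,150],
  [0,0,0.9,0,0,0,150],
  [0,0,0.9,0,0,0,150],
  [0,0,0.9,0,0,0,150],
  [0,0,0,0,0,0,150],
])

```text
time_s: 11.48
eef_pos: [0.4221, 0.364, 0.233]
tool_rot: [2.035, 2.393, 0.0]
contact_force: [-0.7, 0.5, -1.7]
width: 0.0426
gripper_force: 15.2
```

send_rows([
  [0,0,0,-0.2,0.079,0,150],
  [0,0,0,-0.358,0.079,0,150],
  [0,0,0,-0.358,0.079,0,150],
  [0,0,0,-0.358,0.079,0,150],
  [0,0,0,-0.358,0.079,0,150],
  [0,0,0,-0.358,0.079,0,150],
  [0,0,0,-0.358,0.079,0,150],
  [0,0,0,-0.358,0.079,0,150],
  [0,0,0,-0.358,0.079,0,150],
  [0,0,0,-0.358,0.079,0,150],
])

```text
time_s: 12.72
eef_pos: [0.6215, -0.1255, 0.2329]
tool_rot: [2.033, 2.395, 0.0]
contact_force: [-0.1, 0.9, -0.7]
width: 0.0424
gripper_force: 15.3
```

send_rows([
  [0,0,0,-0.16,0,0,150],
  [0,0,0,0,0,0,150],
  [0,0,0,0,0,0,150],
  [0,0,0,0,0,0,150],
  [0,0,0,0,0,0,150],
])

```text
time_s: 13.35
eef_pos: [0.6249, -0.1462, 0.2327]
tool_rot: [2.035, 2.394, 0.0]
contact_force: [0.2, 0.7, -1.9]
width: 0.0429
gripper_force: 15.3
```

Run:
```python
from h import *
np.set_printoptions(precision=4,suppress=True)
s=bot.read_state(); print(s["eef_pos"],R.from_rotvec(s["tool_rot"]).as_matrix(),s["width"])
v,u=np.mgrid[0:400,0:640]
c="wrist"
im,d=grab_frame(c); cm=camera_model(c); save("w5.png",im)
for n,z in dict(core_tip=.054,core_seat=.022,paddle_pad=.133).items():
    for r in spotter.mark_of(c,n)[:2]:
        p=r["position"]; print(n,round(r["conf"],2),np.round(p,0),at_z(cm,p,z))
Rm,t=w2c(cm); m=d>0; uv=np.c_[u[m],v[m]].astype(float)
n=cv2.undistortPoints(uv.reshape(-1,1,2),cm["mtx"],np.array(cm["dist"],float)).reshape(-1,2)
P=(np.c_[n,np.ones(len(n))]*d[m].reshape(-1,1)-t)@Rm
q=P[(np.hypot(P[:,0]-.616,P[:,1]+.1)<.03)]
for lo,hi in((.05,.058),(.03,.05),(.0195,.0245)):
    w=q[(q[:,2]>lo)&(q[:,2]<hi)]
    if len(w)>5: print(lo,len(w),w.mean(0),cv2.minEnclosingCircle(w[:,:2].astype(np.float32)))
```

```text
[ 0.6249 -0.1462  0.2327] [[-0.1611  0.9869  0.0002]
 [ 0.9869  0.1611  0.    ]
 [ 0.      0.0002 -1.    ]] 0.04286438714038902
core_tip 0.89 [317. 136.] [ 0.6141 -0.0981  0.054 ]
core_seat 0.74 [320. 132.] [ 0.6162 -0.0946  0.022 ]
0.05 130 [ 0.616  -0.0987  0.0531] ((0.6160186529159546, -0.09881111234426498), 0.007358361501246691)
0.03 13 [ 0.6172 -0.0966  0.043 ] ((0.6163858771324158, -0.09910327196121216), 0.007465452887117863)
0.0195 628 [ 0.6161 -0.0983  0.0226] ((0.6164741516113281, -0.09874299168586731), 0.020053967833518982)
```

View pics/w5.png

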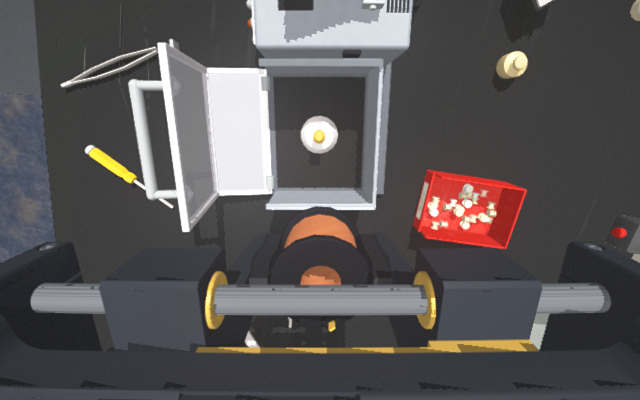

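The picture shows the coil held upright (top flange centre near column 320) and the post at (319,136). The post measures (0.6161, -0.0988).

send_rows([
  [0,0,0,0.161,-0.004,0,150],
  [0,0,0,0.16,-0.003,0,150],
  [0,0,0,0,0,0.33,150],
  [0,0,0,0,0,0.33,150],
  [0,0,0,0,0,0.3,150],
  [0,0,0,0,0,0.14,150],
  [0,0,0,0,0,0,150],
  [0,0,0,0,0,0,150],
  [0,0,0,0,0,0,150],
])

```text
time_s: 14.68
eef_pos: [0.6177, -0.1006, 0.0697]
tool_rot: [2.034, 2.389, 0.002]
contact_force: [0.0, -0.1, -1.6]
width: 0.0424
gripper_force: 15.3
```

Run:
```python
from h import *
s=bot.read_state(); print(s["eef_pos"],s["contact_force"],s["width"])
```

```text
[ 0.61773493 -0.10058062  0.0696892 ] [ 0.00300807 -0.14618903 -1.61666546] 0.042406008394847663
```

send_rows([
  [0,0,0,0,0,0,150],
  [0,0,0,0,0,0,150],
])

```text
time_s: 14.92
eef_pos: [0.6165, -0.1003, 0.068]
tool_rot: [2.036, 2.391, 0.001]
contact_force: [0.2, -0.7, -1.5]
width: 0.043
gripper_force: 15.3
```

send_rows([
  [0,0,0,0.009,0,0.04,150],
  [0,0,0,0,0,0.04,150],
  [0,0,0,0,0,0.04,150],
  [0,0,0,0,0,0.03,150],
  [0,0,0,0,0,0,150],
])

```text
time_s: 15.55
eef_pos: [0.6156, -0.0987, 0.0442]
tool_rot: [-2.036, -2.391, 0.001]
contact_force: [-0.2, -0.2, -2.0]
width: 0.0424
gripper_force: 15.3
```

Entered without contact force. On down to the seat.

send_rows([
  [0,0,0,0,0,0.03,150],
  [0,0,0,0,0,0.03,150],
  [0,0,0,0,0,0.025,150],
  [0,0,0,0,0,0.012,150],
  [0,0,0,0,0,0,150],
  [0,0,0,0,0,0,150],
])

```text
time_s: 16.3
eef_pos: [0.6162, -0.0989, 0.0305]
tool_rot: [2.037, 2.392, 0.0]
contact_force: [-0.5, 0.1, -1.7]
width: 0.0427
gripper_force: 15.3
```

send_rows([
  [0,0,0,0,0,0.01,150],
  [0,0,0,0,0,0.007,150],
  [0,0,0,0,0,0,150],
  [0,0,0,0,0,0,150],
])

```text
time_s: 16.8
eef_pos: [0.6166, -0.0991, 0.0294]
tool_rot: [2.036, 2.391, 0.0]
contact_force: [-3.1, 0.8, 7.6]
width: 0.0423
gripper_force: 15.9
```

Seated, with 9 N of contact at the expected height. I release within the chamber and rise, then check.

send_rows([
  [0,0,0,0,0,-0.005,75],
  [0,0,0,0,0,0,75],
  [0,0,0,0,0,0,75],
  [0,0,0,0,0,-0.15,75],
  [0,0,0,0,0,-0.33,75],
  [0,0,0,0,0,-0.37,75],
  [0,0,0,0,0,-0.35,150],
  [0,0,0,-0.2,0,-0.15,255],
  [0,0,0,0,0,0,255],
  [0,0,0,0,0,0,255],
], squeeze=10)

```text
time_s: 18.05
eef_pos: [0.62, -0.1278, 0.2295]
tool_rot: [-2.036, -2.39, 0.001]
contact_force: [-0.1, 0.6, -0.1]
width: 0.0244
gripper_force: 0.0
```

Run:
```python
from h import *
np.set_printoptions(precision=4,suppress=True)
v,u=np.mgrid[0:400,0:640]
s=bot.read_state(); print(s["eef_pos"],s["width"])
c="wrist"
im,d=grab_frame(c); cm=camera_model(c); save("w6.png",im)
for n,z in dict(guard_handle=.121,paddle_pad=.133).items():
    for r in spotter.mark_of(c,n)[:2]:
        p=r["position"]; print(n,round(r["conf"],2),np.round(p,0),at_z(cm,p,z))
Rm,t=w2c(cm); m=d>0; uv=np.c_[u[m],v[m]].astype(float)
n=cv2.undistortPoints(uv.reshape(-1,1,2),cm["mtx"],np.array(cm["dist"],float)).reshape(-1,2)
P=(np.c_[n,np.ones(len(n))]*d[m].reshape(-1,1)-t)@Rm
w=P[(np.hypot(P[:,0]-.616,P[:,1]+.1)<.035)&(P[:,2]>.058)&(P[:,2]<.07)]
print(np.median(w[:,2]),len(w),cv2.minEnclosingCircle(w[:,:2].astype(np.float32)), np.linalg.lstsq(np.c_[w[:,:2]-[.616,-.099],np.ones(len(w))],w[:,2],rcond=None)[0])
w=P[(P[:,2]>.1)&(P[:,2]<.135)&(P[:,0]>.43)&(P[:,0]<.48)&(P[:,1]>-.22)&(P[:,1]<-.03)]
print("bar",len(w),w.mean(0),np.percentile(w,[2,98],axis=0))
```

```text
[ 0.62   -0.1278  0.2295] 0.02438048390426484
guard_handle 0.73 [148. 166.] [ 0.4614 -0.1249  0.121 ]
0.06665772809382729 1174 ((0.6163957715034485, -0.09853503108024597), 0.023013953119516373) [ 0.0107 -0.0077  0.0667]
bar 1716 [ 0.4644 -0.1162  0.1248] [[ 0.4533 -0.1712  0.1204]
 [ 0.4772 -0.0713  0.1276]]
```

View pics/w6.png

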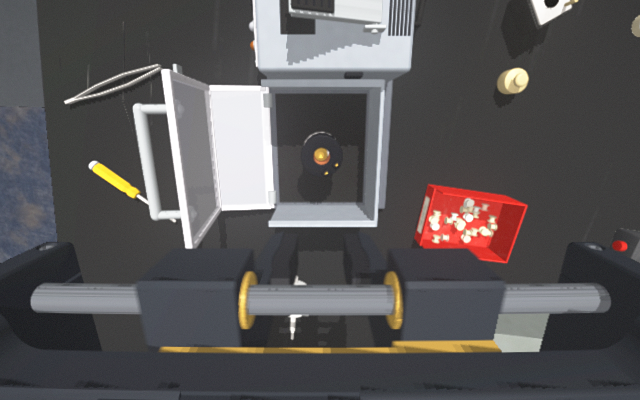

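The picture shows the coil over the post at (321,155), level with its top flange at 66.7 mm, so it is fully down. The guard bar is at column 147. I push the bar back from the front with the fingers shut.

send_rows([
  [0,0,0,0.049,-0.302,0,255],
  [0,0,0,0.049,-0.302,0,255],
  [0,0,0,0.049,-0.302,0,255],
  [0,0,0,0.048,-0.302,0,255],
  [0,0,0,0,0,0,255],
  [0,0,0,0,0,0.3,255],
  [0,0,0,0,0,0.3,255],
  [0,0,0,0,0,0.223,255],
  [0,0,0,0,0,0,255],
])

```text
time_s: 19.32
eef_pos: [0.4358, -0.127, 0.105]
tool_rot: [-2.032, -2.388, 0.001]
contact_force: [-0.2, -0.2, 0.5]
width: 0.0004
gripper_force: 0.0
```

send_rows([
  [0,0,0,0,0.033,0,255],
  [0,0,0,0,0.147,-0.11,255],
  [0,0,0,0,0.153,-0.07,255],
  [0,0,0,0,0.16,-0.043,255],
  [0,0,0,0,0.167,-0.017,255],
  [0,0,0,0,0.167,0.017,255],
  [0,0,0,0,0.16,0.043,255],
  [0,0,0,0,0.153,0.07,255],
  [0,0,0,0,0,0,255],
])

```text
time_s: 20.45
eef_pos: [0.6079, -0.1009, 0.1252]
tool_rot: [2.034, 2.392, 0.001]
contact_force: [-0.2, 0.3, 0.3]
width: 0.0004
gripper_force: 0.0
```

Run:
```python
from h import *
c="wrist"
s=bot.read_state(); print(s["eef_pos"],s["contact_force"],s["width"])
im,d=grab_frame(c); cm=camera_model(c); save("w7.png",im)
for n,z in dict(guard_handle=.118,paddle_pad=.133).items():
    for r in spotter.mark_of(c,n)[:2]:
        p=r["position"]; print(n,round(r["conf"],2),np.round(p,0),at_z(cm,p,z),d[int(p[1]),int(p[0])])
```

```text
[ 0.60786237 -0.10091298  0.12520258] [-0.19686203  0.29173317  0.27989366] 0.00041837938010529487
guard_handle 0.58 [380. 247.] [ 0.64243389 -0.09849073  0.118     ] 0.15380652
```

View pics/w7.png

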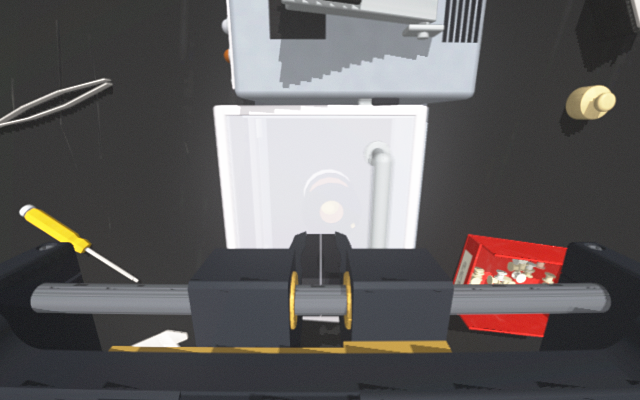

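The picture shows the guard down over the chamber with its bar at column 381, and the coil seen through it. I verify that it is closed from above the paddle before pressing.

send_rows([
  [0,0,0,0,0,-0.25,255],
  [0,0,0,0,0,-0.25,255],
  [0,0,0,0.3,0.026,0,255],
  [0,0,0,0.3,0.026,0,255],
  [0,0,0,0.305,0.025,0,255],
  [0,0,0,0,0,0,255],
  [0,0,0,0,0,0,255],
  [0,0,0,0,0,0,255],
  [0,0,0,0,0,0,255],
])

```text
time_s: 21.72
eef_pos: [0.5959, 0.0335, 0.1992]
tool_rot: [2.039, 2.39, -0.0]
contact_force: [0.6, -0.1, -0.1]
width: 0.0006
gripper_force: 0.0
```

Run:
```python
from h import *
np.set_printoptions(precision=4,suppress=True)
v,u=np.mgrid[0:400,0:640]
s=bot.read_state(); print(s["eef_pos"],s["contact_force"])
ex=np.array([.987,.161]); ey=np.array([-.161,.987]); O=np.array([.6161,-.0988])
for c in("wrist","side"):
    im,d=grab_frame(c); cm=camera_model(c)
    if c=="side": save("s8.png",cv2.resize(im[80:230,200:400],(800,600)))
    Rm,t=w2c(cm); m=d>0; uv=np.c_[u[m],v[m]].astype(float)
    n=cv2.undistortPoints(uv.reshape(-1,1,2),cm["mtx"],np.array(cm["dist"],float)).reshape(-1,2)
    P=(np.c_[n,np.ones(len(n))]*d[m].reshape(-1,1)-t)@Rm
    T=np.c_[(P[:,:2]-O)@ex,(P[:,:2]-O)@ey,P[:,2]]
    b=T[(abs(T[:,1])<.04)&(T[:,2]>.106)&(T[:,2]<.16)&(abs(T[:,0])<.1)]
    print(c,"bar",len(b),np.percentile(b,[5,50,95],axis=0) if len(b) else "")
    b=T[(abs(T[:,1]-.135)<.015)&(T[:,2]>.106)&(T[:,2]<.16)&(abs(T[:,0])<.06)]
    for x in np.arange(-.03,.05,.01):
        k=b[abs(b[:,0]-x)<.005]
        if len(k)>5: print(" pad x",round(x,3),np.median(k[:,2]),len(k))
```

```text
[0.5959 0.0335 0.1992] [ 0.5594 -0.0776 -0.0666]
wrist bar 0 
 pad x -0.02 0.13857984873830836 424
 pad x -0.01 0.13622283407003655 476
 pad x 0.0 0.13279667755189756 474
 pad x 0.01 0.12893841030795591 435
 pad x 0.02 0.1221008197866463 416
 pad x 0.03 0.11861022573568274 401
 pad x 0.04 0.11525697120237931 385
side bar 24 [[0.0289 0.016  0.119 ]
 [0.0312 0.0277 0.1231]
 [0.036  0.0384 0.1246]]
 pad x -0.02 0.13730517368308626 36
 pad x -0.01 0.13508906684220517 32
 pad x 0.0 0.13204255365054507 31
 pad x 0.01 0.12566422476148842 22
 pad x 0.02 0.12113052306612765 27
 pad x 0.03 0.11763461013170176 28
 pad x 0.04 0.11443583672867373 27
```

View pics/s8.png

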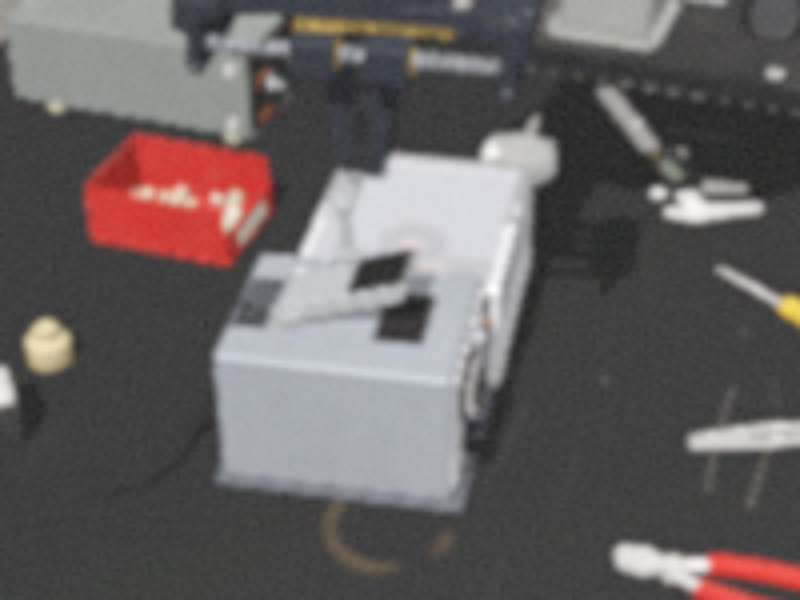

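The crop shows the guard flush over the chamber, with its bar at tester x = 31 to 36 mm and its top at 123 mm, the same as before opening. It is closed. I approach the paddle.

send_rows([
  [0,0,0,0,0,0.2,255],
  [0,0,0,0,0,0.15,255],
  [0,0,0,0,0,0.03,255],
  [0,0,0,0,0,0,255],
  [0,0,0,0,0,0,255],
  [0,0,0,0,0,0,255],
  [0,0,0,0,0,0,255],
])

```text
time_s: 22.7
eef_pos: [0.5961, 0.0346, 0.1427]
tool_rot: [2.036, 2.391, 0.001]
contact_force: [-0.5, -0.5, 0.5]
width: 0.0006
gripper_force: 0.0
```

send_rows([
  [0,0,0,0,0,0.013,255],
  [0,0,0,0,0,0.013,255],
  [0,0,0,0,0,0.013,255],
  [0,0,0,0,0,0,255],
  [0,0,0,0,0,0,255],
])

```text
time_s: 23.32
eef_pos: [0.5958, 0.0347, 0.1362]
tool_rot: [-2.037, -2.392, 0.0]
contact_force: [0.1, 0.4, -0.1]
width: 0.0005
gripper_force: 0.0
```

send_rows([
  [0,0,0,0,0,0.013,255],
  [0,0,0,0,0,0,255],
  [0,0,0,0,0,0,255],
  [0,0,0,0,0,0,255],
])

```text
time_s: 23.82
eef_pos: [0.5959, 0.0347, 0.1344]
tool_rot: [2.037, 2.392, 0.0]
contact_force: [0.0, -0.2, -0.1]
width: 0.0005
gripper_force: 0.2
```

send_rows([
  [0,0,0,0,0,0.013,255],
  [0,0,0,0,0,0,255],
  [0,0,0,0,0,0,255],
  [0,0,0,0,0,0,255],
])

```text
time_s: 24.32
eef_pos: [0.5959, 0.0346, 0.1326]
tool_rot: [2.037, 2.392, 0.0]
contact_force: [-0.5, -0.8, 4.6]
width: 0.0005
gripper_force: 2.1
```

send_rows([
  [0,0,0,0,0,0.013,255],
  [0,0,0,0,0,0.013,255],
  [0,0,0,0,0,0,255],
  [0,0,0,0,0,0,255],
  [0,0,0,0,0,0,255],
])

```text
time_s: 24.95
eef_pos: [0.5958, 0.0346, 0.129]
tool_rot: [2.037, 2.392, -0.0]
contact_force: [-3.2, -1.0, 7.0]
width: 0.0004
gripper_force: 3.4
```

send_rows([
  [0,0,0,0,0,0.013,255],
  [0,0,0,0,0,0.008,255],
  [0,0,0,0,0,0,255],
  [0,0,0,0,0,0,255],
  [0,0,0,0,0,0,255],
])

```text
time_s: 25.58
eef_pos: [0.5955, 0.0345, 0.1261]
tool_rot: [-2.036, -2.392, 0.001]
contact_force: [-5.8, -0.3, 10.6]
width: 0.0004
gripper_force: 4.7
```

Run:
```python
from h import *
np.set_printoptions(precision=4,suppress=True)
v,u=np.mgrid[0:400,0:640]
s=bot.read_state(); print(s["eef_pos"],s["contact_force"])
ex=np.array([.987,.161]); ey=np.array([-.161,.987]); O=np.array([.6161,-.0988])
for c in("wrist","side"):
    im,d=grab_frame(c); cm=camera_model(c)
    Rm,t=w2c(cm); m=d>0; uv=np.c_[u[m],v[m]].astype(float)
    n=cv2.undistortPoints(uv.reshape(-1,1,2),cm["mtx"],np.array(cm["dist"],float)).reshape(-1,2)
    P=(np.c_[n,np.ones(len(n))]*d[m].reshape(-1,1)-t)@Rm
    T=np.c_[(P[:,:2]-O)@ex,(P[:,:2]-O)@ey,P[:,2]]
    b=T[(abs(T[:,1]-.148)<.005)&(T[:,2]>.106)&(T[:,2]<.145)&(abs(T[:,0])<.06)]
    print(c,[(round(x,3),round(float(np.median(k[:,2])),4)) for x in np.arange(-.03,.05,.01) if len(k:=b[abs(b[:,0]-x)<.005])>3])
    b=T[(abs(T[:,1])<.04)&(T[:,2]>.106)&(T[:,2]<.16)&(abs(T[:,0])<.1)]
    if len(b): print("bar",np.median(b,axis=0))
```

```text
[0.5955 0.0345 0.1261] [-5.8273 -0.3027 10.6358]
wrist [(np.float64(-0.03), 0.1273), (np.float64(-0.02), 0.1294), (np.float64(-0.01), 0.1283), (np.float64(0.0), 0.1268), (np.float64(0.01), 0.1245), (np.float64(0.02), 0.1182), (np.float64(0.03), 0.1162), (np.float64(0.04), 0.1142)]
side [(np.float64(-0.03), 0.1261), (np.float64(-0.02), 0.1265), (np.float64(-0.01), 0.1268), (np.float64(0.0), 0.1259), (np.float64(0.01), 0.1215), (np.float64(0.02), 0.1158), (np.float64(0.03), 0.115), (np.float64(0.04), 0.1138)]
bar [0.0312 0.0054 0.123 ]
```

Three readings put the paddle at about 0.13 rad. One more millimetre brings it to half way.

send_rows([
  [0,0,0,0,0,0.007,255],
  [0,0,0,0,0,0,255],
  [0,0,0,0,0,0,255],
  [0,0,0,0,0,0,255],
])

```text
time_s: 26.18
eef_pos: [0.5955, 0.0345, 0.1252]
tool_rot: [-2.036, -2.392, 0.001]
contact_force: [-6.6, -0.3, 11.4]
width: 0.0008
gripper_force: 5.1
```

Run:
```python
from h import *
s=bot.read_state(); print(s["eef_pos"],s["contact_force"])
print(bot.finish_job())
```

```text
[0.59545783 0.03451269 0.12516452] [-6.61416085 -0.31058762 11.38288822]
the job is handed in; nothing more can be done
None
```

The tall coil is seated fully down over the core post, the guard measured closed, and I handed the job in at about 26 s with the paddle held at about 0.14 rad, roughly half way by my measurements; the short coil and wire spool were not touched.

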